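Shut the tagged air valve under its sliding cover

TASK

Push the manifold box's cover by its lip, away from the robot, all the way back to its stop, so that the three valve handles underneath are revealed. Then push the marked handle, the one with the round tag disc over its pivot, fully shut, a quarter turn clockwise until it lies across its pipe. Only push with the fingers, do not grip the lip or the handle; leave the other two valves open, the cover back and the loose things around the box where they are.

Things in the scene. Friction and masses are not known exactly. Their poses are not given: they have to be found in the camera images.
- box: Grey air manifold box bolted to the bench, 320 x 320 mm, 70 mm high (side guide rails 80 mm), origin under its centre. -x half, towards the robot: open-topped valve bay, inside 154 (x) by 308 (y) mm, walls 6 mm. +x half: closed deck, 68 mm high, where the cover parks. Three ball valves, pivots 45 mm to -x of the origin, at y = -90, -5 and 80 mm; pipes along x, up to 40 mm high
- cover (a joint): How far the cover is open, in m: 0 = bay covered, 0.15 = at its stop, bay fully open; starts at 0 to 0.02. The cover is a flat aluminium sheet 156 (x) by 306 (y) mm, top face 75.5 mm above the bench, that slides in rails along the box's +x and cannot lift. It drags with about 3 N and stays where it is left
- cover_lip (a point): Centre of the near (-x) face of the cover's upturned lip, 85 mm above the bench. The lip is 4 mm thick, 260 mm long along the box's y and stands 20 mm above the sheet (top 95.5 mm above the bench), at the cover's edge nearest the robot. Axes as the box's; moves with the cover
- marked_handle (a joint): Angle of the marked handle, rad: 0 = open (handle along its pipe, pointing to the box's -x), pi/2 = shut, at its stop (handle across its pipe, pointing to the box's +y). Closes clockwise seen from above, needs about 0.1 N m, stays where it is left; starts at 0 to 0.3
- marked_pivot (a point): On the marked handle's pivot axis, 56 mm above the bench (handle's mid height). Only the marked handle has a round steel tag disc, 40 mm across, 4 mm thick, over its pivot (top 65 mm above the bench); others: 14 mm nut. It stands at any of the three valve places. x points from the handle's free end to the pivot, z up; turns with the handle
- marked_mid (a point): On the marked handle, 40 mm out from the pivot axis, 56 mm above the bench. The handle is a steel bar 14 mm wide and 10 mm thick (51 to 61 mm above the bench), free end 60 mm from the pivot axis. x points from its free end to its pivot, z up; turns with the handle
- plain1_handle (a joint): Angle of plain valve handle 1, same handle and same sense as the marked one but without the tag disc; starts open, 0 to 0.1 rad
- plain1_pivot (a point): On the pivot axis of plain valve handle 1, 56 mm above the bench
- plain2_handle (a joint): Angle of plain valve handle 2, same handle and same sense as the marked one but without the tag disc; starts open, 0 to 0.1 rad
- plain2_pivot (a point): On the pivot axis of plain valve handle 2, 56 mm above the bench
- caliper1: loose brake caliper casting, 85 x 98 x 54 mm, origin under its centre
- caliper2: second loose brake caliper casting, same as caliper1
- piston: loose steel cup piston, 44 mm diameter, 45 mm high, open end up, origin under its centre
- bolt: loose steel bolt standing on its head, 22 mm head, 45 mm high, origin under its centre
- spanner: loose spanner lying flat, 170 mm long
- oil_bottle: loose grey bottle, 56 mm diameter, 130 mm high
- carton: loose cardboard carton, 90 x 70 x 50 mm, origin under its centre

How it is judged:
By the outcome, as a careful person would: the job done as asked, in the order asked, and still so for the second after the job is handed in, with the robot touching nothing.
It also fails if it takes over 53 s, if anything falls off the work surface, if the arm or the gripper's body presses on something with over 40 N, if the wrist force passes 120 N, or if a joint passes its speed limit or range.

ROBOT

A 6-joint arm with a two-finger parallel gripper is mounted at the origin on the work surface. World frame = base frame: x ahead of the robot, y to its left, z up, the work surface at z = 0. Lengths are in mm, angles in rad, forces in N, time in s.
With the tool pointing down it reaches from about 400 to 925 mm from the base axis. Payload 12.5 kg.
Tool frame: the origin (TCP) lies at the very end of the fingers, on their centre line; the grasp point (between the pads) lies 19 mm behind it; x points along the fingers, y is the direction in which the jaws open and shut, and the axes are right-handed (so a half turn about x gives the same grasp; the last joint's range is limited). The gripper opens to 95 mm and grips with 3 to 60 N. Pads are 20 mm wide; open, the fingers measure 119 mm over their backs; the gripper's body (75 mm by 180 mm) begins 59 mm behind the grasp point.
Start: joints at [-1.412, 0.491, 1.559, -0, 1.092, -0.106], TCP at [163.596, -603.231, 175.961] pointing down, gripper open.
Joint ranges: [-3.1, 3.1], [-0.84, 2.19], [0.05, 2.79], [-1.13, 4.28], [0.06, 2.93], [-2.69, 2.69]. Speed limits (rad/s): [2.22, 2.22, 2.79, 3.14, 3.14, 3.14].

INTERFACE

Orientations are given as [roll, pitch, yaw] about the fixed x, y, z axes, in that order (R = Rz(yaw) Ry(pitch) Rx(roll)).
In Python, from cell import * gives the robot as it stands.
- The arm moves only by the tool step_arm, never from a script. Its argument "steps" is a list of rows, each a list of 4 numbers: the shift along the tool's x, y, z in units of 50 mm (1.0 is 50 mm), then the turn about the tool's x in units of 8 degrees (1.0 is 8 degrees). A call has 1 to 20 rows; each row shifts and turns the commanded pose from where the row before left it, along the tool's axes as they then stand; what a row does not reach is not made up. A row lasts 1/8 s, in which the tool goes at most 62.5 mm and 10.7 degrees, less where a joint would pass 70% of its speed; a pose out of reach is approached as far as the arm can. A call is refused whole if a number of a shift passes 1 or a number of a turn 1, either way. A call with a gripper value outside its range is refused whole. "jaw" is the closure, from 0 (fully open) to 1 (shut), set as the call begins (left out, the last holds). The fingers move at their own pace and stop on an object; the grip force is fixed at half the most. Time passes only in rows, so rows that do not move let the fingers close. It gives the time, the measured TCP pose, the force and the opening at its end, in the units of the state.
- state(): the state, without advancing time (a new reading comes with each control period).
- read_camera(name): name is "scene" or "side" or "wrist"; returns the picture (384x512x3 uint8, red, green, blue); there is no depth.
- camera_info(name): a dict with "mtx" (3x3 intrinsics, pixels), "eye" and "attitude" of the camera in the world; the wrist camera has in their place "hand_eye" (4x4, takes a point from camera to tool coordinates, whose origin is the TCP and whose axes are the tool frame's). Camera axes: x right, y down, z forward; pixel columns grow to the right and rows downward; lengths in mm; the calibration is good to about 2 mm. The wrist camera is an equidistant fisheye: a pixel r from the principal point sees the ray r / f radians off the axis. A picture is of the moment at which its call begins: read the wrist's pose just before it. camera_info takes no time and is no camera call.
- job_done(): hands the job in, once; it reports no verdict.
The state is a dict: "t": time; "joints": joint angles; "qvel": joint speeds; "tau": joint torques, N m; "eef_pos": TCP position; "tcp_rot": TCP orientation; "ft_force": force on the tool from outside, world axes, zero at the start; "moment": the same for the moment, N m; "opening": opening from 0.0 (shut) to 1.0 (fully open).
Only numpy, scipy, OpenCV 4.12 (cv2) and the standard library are available. Lean on these libraries where they do the work, as an engineer would, in place of code of your own. Each camera call takes 0.05 s, during which the arm holds its last target.

## Working session

There is one attempt and no reset: what is moved stays moved. The work goes in short steps, Python scripts to look and compute and a tool call to move; the robot and the scene stay as the last step left them, time stands still between calls to the robot, and variables do not carry over. Pictures are saved under pics/ and viewed, and the job is handed in when it is done.

Besides the shell and the picture viewer there is one more tool, called after "Emit:" as name(argument=value, ...) on one line, values as JSON. step_arm: Moves the arm, as the interface text tells. Its arguments: {"type":"object","properties":{"steps":{"type":"array","items":{"type":"array","items":{"type":"number"}}},"jaw":{"type":"number"}},"required":["steps"]}

```bash
ls; mkdir -p pics; python3 - <<'E'
from cell import *
import cv2
s=state(); print(s)
for n in ["scene","side","wrist"]:
    im=read_camera(n); cv2.imwrite(f"pics/{n}0.png",im[:,:,::-1]); print(n,camera_info(n))
E
```

```text
pics
{'t': 0.0, 'joints': array([-1.41158388e+00,  4.91557350e-01,  1.55944411e+00, -1.05779034e-05,
        1.09171048e+00, -1.05593596e-01]), 'qvel': array([ 2.06469180e-03, -5.97226016e-05, -2.11027282e-03,  5.53463988e-04,
        7.36621065e-04,  2.12866950e-04]), 'tau': array([ 3.71142247e-03, -6.12636638e+01, -2.58177102e+01,  6.93826843e-02,
        4.82260936e-02, -6.53404823e-05]), 'eef_pos': array([ 163.55340532, -602.92272695,  175.3649891 ]), 'tcp_rot': array([-1.66800838,  1.569677  ,  1.7383952 ]), 'ft_force': array([-0.69691258,  0.49154459,  0.6723362 ]), 'moment': array([ 0.03265919,  0.02511395, -0.00276776]), 'opening': 0.9987277774510597}
scene {'mtx': array([[478.6499625 ,   0.        , 252.7532455 ],
       [  0.        , 478.6499625 , 196.92688383],
       [  0.        ,   0.        ,   1.        ]]), 'eye': array([1063.904223  , -973.72770127,  786.78377187]), 'attitude': array([-2.13508582,  0.00664576,  0.48211938])}
side {'mtx': array([[423.35929226,   0.        , 255.03314842],
       [  0.        , 423.35929226, 193.12967257],
       [  0.        ,   0.        ,   1.        ]]), 'eye': array([437.97121677, 798.77052497, 916.8200511 ]), 'attitude': array([-2.37166710e+00,  1.87273325e-03, -3.01394699e+00])}
wrist {'mtx': array([[297.31863964,   0.        , 253.16921235],
       [  0.        , 297.31863964, 193.28307954],
       [  0.        ,   0.        ,   1.        ]]), 'hand_eye': array([[-4.57190588e-04, -2.93557557e-01,  9.55941291e-01,
        -2.09245290e+02],
       [ 9.99999835e-01,  1.98017081e-04,  5.39070682e-04,
         1.60804923e+00],
       [-3.47540977e-04,  9.55941380e-01,  2.93557418e-01,
        -8.31044246e+01],
       [ 0.00000000e+00,  0.00000000e+00,  0.00000000e+00,
         1.00000000e+00]])}
```

View pics/scene0.png

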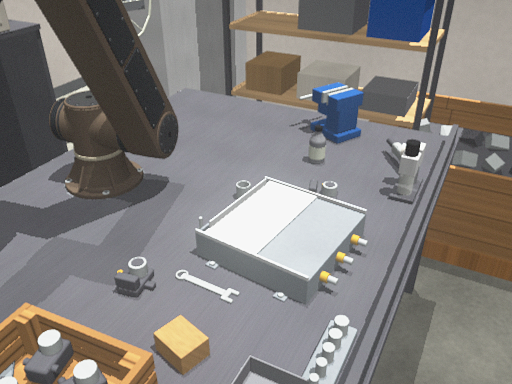

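View pics/side0.png

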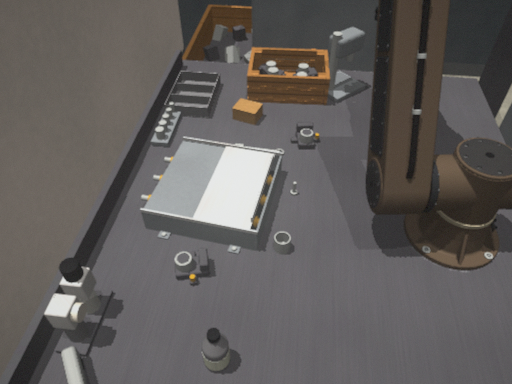

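View pics/wrist0.png

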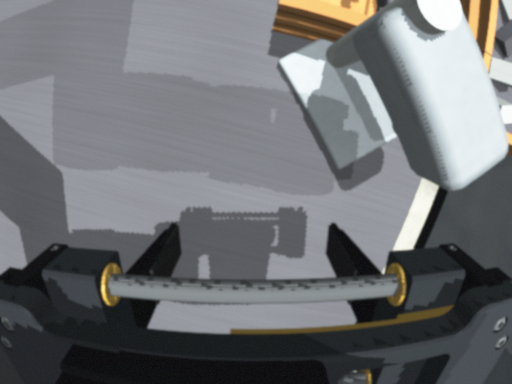

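```bash
python3 - <<'E'
import cv2
a=cv2.imread('pics/scene0.png')[165:315,185:385]; cv2.imwrite('pics/s0z.png',cv2.resize(a,None,fx=4,fy=4,interpolation=2))
a=cv2.imread('pics/side0.png')[120:280,130:330]; cv2.imwrite('pics/d0z.png',cv2.resize(a,None,fx=3.75,fy=3.75,interpolation=2))
E
```

```text
(no output)
```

View pics/s0z.png

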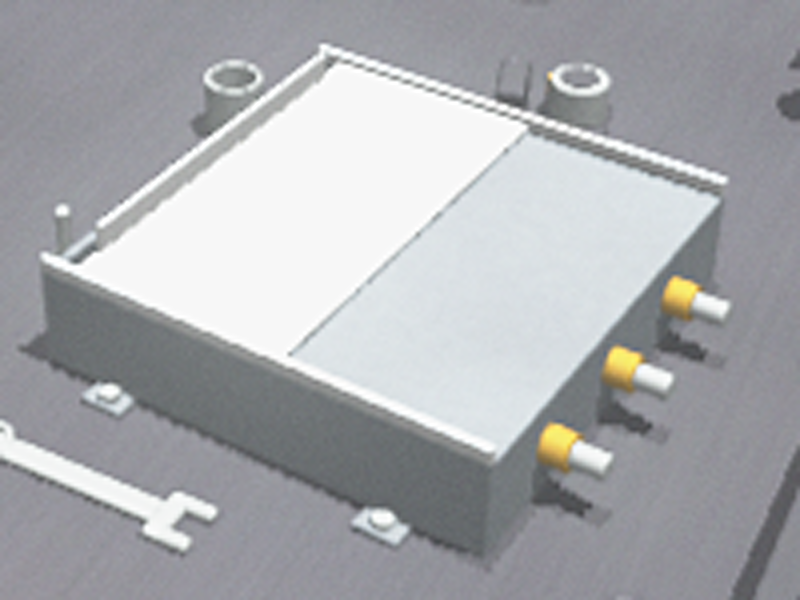

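View pics/d0z.png

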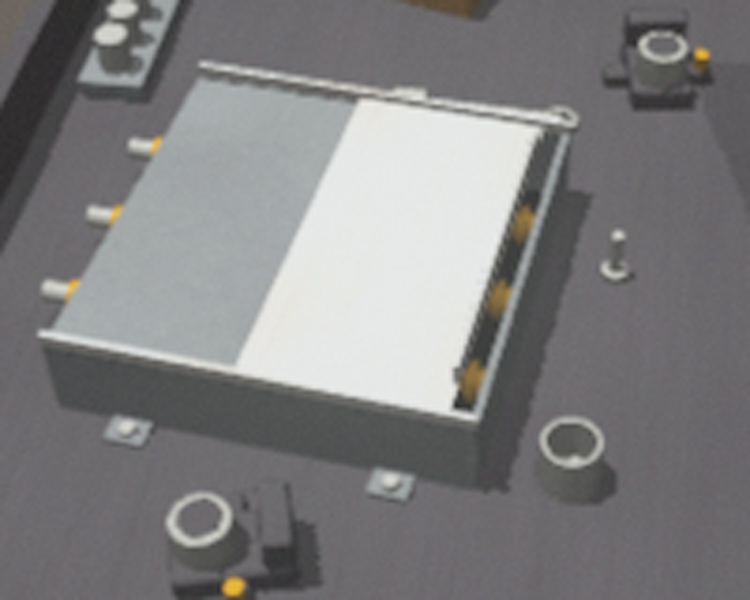

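```bash
cat > h.py <<'E'
from cell import *
import numpy as np, cv2
from scipy.spatial.transform import Rotation as R
def ray(n,uv):
    c=camera_info(n);K=c['mtx'];d=np.linalg.inv(K)@[uv[0],uv[1],1]
    A=R.from_euler('xyz',c['attitude']).as_matrix();return c['eye'],A@d
def onz(n,uv,z):
    e,d=ray(n,uv);return e+d*(z-e[2])/d[2]
def proj(n,p):
    c=camera_info(n);A=R.from_euler('xyz',c['attitude']).as_matrix()
    q=A.T@(np.array(p)-c['eye']);q=c['mtx']@q;return q[:2]/q[2]
def wray(uv,st=None):
    s=st or state();c=camera_info('wrist');K=c['mtx']
    d=np.array([uv[0]-K[0,2],uv[1]-K[1,2]]);r=np.hypot(*d);th=r/K[0,0]
    v=np.r_[d/r*np.sin(th),np.cos(th)];H=c['hand_eye'];T=R.from_euler('xyz',s['tcp_rot']).as_matrix()
    return T@H[:3,3]+s['eef_pos'],T@H[:3,:3]@v
def wonz(uv,z,st=None):
    e,d=wray(uv,st);return e+d*(z-e[2])/d[2]
E
python3 - <<'E'
from h import *
np.set_printoptions(precision=1,suppress=True)
P={'nr':((196.2,229.5),(283.3,152)),'fr':((308.7,278.7),(183.3,137.6)),'nl':((265.5,177),(257.5,229.9)),'fl':((366.5,210.2),(140.7,209.3))}
Q={}
for k,(a,b) in P.items():
    pa,pb=onz('scene',a,80),onz('side',b,80);print(k,pa,pb);Q[k]=(pa+pb)/2
print(np.mean(list(Q.values()),0))
d=lambda a,b:(np.linalg.norm(Q[a]-Q[b]),np.degrees(np.arctan2(*(Q[a]-Q[b])[[1,0]])))
print(d('fr','nr'),d('fl','nl'),d('nl','nr'),d('fl','fr'))
s=state();print(R.from_euler('xyz',s['tcp_rot']).as_matrix())
# lip near edge in side pic / scene pic
for uv in [(130+540/3.75,120+133/3.75),(130+452/3.75,120+408/3.75)]: print(onz('side',uv,95.5))
for uv in [(185+75/4,165+262/4),(185+338/4,165+63/4)]: print(onz('scene',uv,75.5))
E
```

```text
nr [ 486.7 -185.4   80. ] [ 479.7 -189.2   80. ]
fr [ 804.2 -225.5   80. ] [ 798.5 -219.4   80. ]
nl [524.5 128.1  80. ] [520.  122.5  80. ]
fl [839.6  91.8  80. ] [836.5  91.7  80. ]
[661.2 -48.2  80. ]
(np.float64(320.0406423509824), np.float64(-6.3131581548649285)) (np.float64(317.58821197080783), np.float64(-6.06021954531725)) (np.float64(315.00087285068395), np.float64(82.88078175281888)) (np.float64(316.3778950251196), np.float64(83.32900783961472))
[[-0.   0.3 -1. ]
 [ 0.  -1.  -0.3]
 [-1.  -0.  -0. ]]
[ 505.  -151.7   95.5]
[536.2 133.7  95.5]
[ 502.2 -175.3   75.5]
[541.3 120.7  75.5]
```

```bash
cat >> h.py <<'E'
C=np.array([661.2,-48.2]);YAW=np.radians(-6.5)
U=np.array([np.cos(YAW),np.sin(YAW)]);V=np.array([-U[1],U[0]])
def b2w(x,y,z):return np.r_[C+x*U+y*V,z]
def w2b(p):d=np.array(p)[:2]-C;return np.r_[d@U,d@V]
def T(s):return R.from_euler('xyz',s['tcp_rot']).as_matrix()
def need(s,p):return T(s).T@(np.array(p)-s['eef_pos'])/50
def turnneed(s):
    m=T(s);z=m[:,2];a=np.arctan2(z[1],z[0]);t=np.arctan2(-U[1],-U[0]);d=(a-t+np.pi)%(2*np.pi)-np.pi
    return d,np.degrees(d)/8  # tool x down: positive turn = cw from above
E
python3 - <<'E'
from h import *
s=state();print(turnneed(s));d=turnneed(s)[0]
M=T(s)@R.from_euler('x',d).as_matrix();print(M)
for p in [b2w(-195,0,120),b2w(-195,0,82)]:print(p,M.T@(p-s['eef_pos'])/50)
E
```

```text
(np.float64(0.3782673654955486), np.float64(2.7091404463034348))
[[-1.52577311e-04 -1.13203248e-01 -9.93571840e-01]
 [ 8.06082321e-04 -9.93571543e-01  1.13203090e-01]
 [-9.99999663e-01 -7.83628472e-04  2.42847611e-04]]
[467.45348814 -26.12537332 120.        ] [  1.11828756 -12.1504202   -4.73306552]
[467.45348814 -26.12537332  82.        ] [  1.8782873  -12.14982464  -4.73325008]
```

Emit:
step_arm(steps=[[0,0,0,0.9],[0,0,0,0.9],[0,0,0,0.9],[0,-0.76,-0.3,0],[0,-0.76,-0.3,0],[0,-0.76,-0.3,0],[0,-0.76,-0.3,0],[0,-0.76,-0.3,0],[0,-0.76,-0.3,0],[0,-0.76,-0.3,0],[0,-0.76,-0.3,0],[0,-0.76,-0.3,0],[0,-0.76,-0.3,0],[0,-0.76,-0.3,0],[0,-0.76,-0.3,0],[0,-0.76,-0.3,0],[0,-0.76,-0.3,0],[0,-0.76,-0.3,0],[0,-0.76,-0.3,0],[0,0,0,0]], jaw=1)

```text
t: 2.65
eef_pos: [470.7, -24.1, 175.7]
tcp_rot: [-0.404, 1.571, 2.629]
ft_force: [-0.4, -0.5, -0.6]
opening: 0.003
```

```bash
python3 - <<'E'
from h import *
s=state();print(s['t'],s['eef_pos'],w2b(s['eef_pos']),turnneed(s),s['opening'],need(s,b2w(-190,0,82)))
im=read_camera('wrist');cv2.imwrite('pics/w1.png',im[:,:,::-1])
E
```

```text
2.65 [470.74955598 -24.13051282 175.69334509] [-191.95094438    2.35516272] (np.float64(0.004383663725629372), np.float64(0.03139567878539469)) 0.0034364014856389964 [ 1.87385806  0.04739348 -0.03909219]
```

View pics/w1.png

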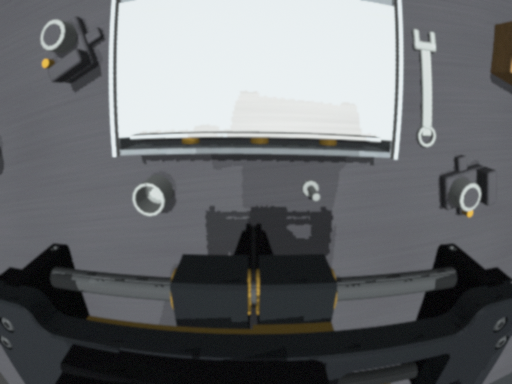

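```bash
python3 - <<'E'
from h import *
a=cv2.imread('pics/w1.png')[100:220,90:430];cv2.imwrite('pics/w1z.png',cv2.resize(a,None,fx=2.3,fy=2.3,interpolation=2))
for n,uv,z in [('rail+y near',(116,156),80),('rail-y near',(397,159),80),('lip',(132,137),95.5),('lip',(392,140),95.5)]:
    p=wonz(uv,z);print(n,p,w2b(p))
E
```

```text
rail+y near [520.09422512 121.57142934  80.        ] [-159.417398    152.70648689]
rail-y near [ 482.52489943 -191.42488096   80.        ] [-161.31303442 -162.53080636]
lip [538.64171307  90.92425562  95.5       ] [-137.51977743  124.35595287]
lip [ 507.02885556 -177.54622956   95.5       ] [-138.5377012  -145.96744235]
```

View pics/w1z.png

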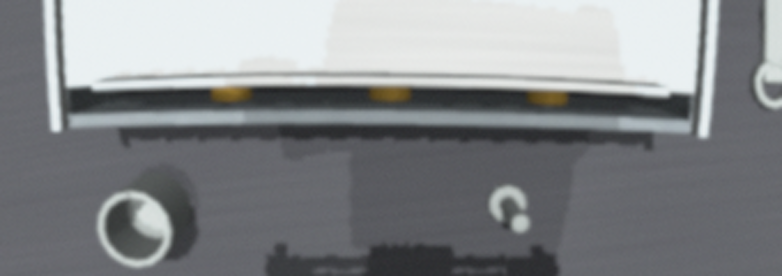

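Emit:
step_arm(steps=[[0.5,0,0,0],[0.5,0,0,0],[0.5,0,0,0],[0.37,0,0,0],[0,0,0,0],[0,0,-0.3,0],[0,0,-0.3,0],[0,0,-0.15,0],[0,0,-0.15,0],[0,0,-0.15,0],[0,0,-0.2,0],[0,0,-0.2,0],[0,0,-0.2,0]])

```text
t: 4.32
eef_pos: [552.9, -35.3, 82.4]
tcp_rot: [1.947, 1.571, -1.307]
ft_force: [-0.7, -0.0, 0.6]
opening: 0.002
```

```bash
python3 - <<'E'
from h import *
s=state();print(s['t'],s['eef_pos'],w2b(s['eef_pos']),s['ft_force'])
im=read_camera('side');cv2.imwrite('pics/d2.png',cv2.resize(im[120:280,130:330,::-1],None,fx=3.75,fy=3.75,interpolation=2))
E
```

```text
4.325 [552.85512801 -35.25835228  82.41177318] [-109.11345163    0.59346924] [-0.65741177 -0.02841256  0.59615958]
```

View pics/d2.png

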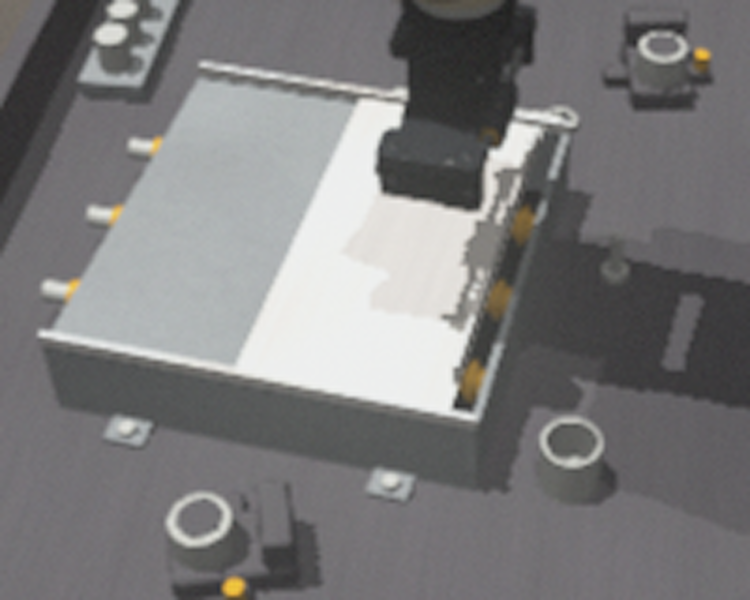

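```bash
python3 - <<'E'
from h import *
s=state()
for uv in [(130+360/3.75,120+100/3.75),(130+240/3.75,120+365/3.75)]:print(w2b(onz('side',uv,75.5)))
p=proj('side',s['eef_pos']);print(p,(p-[130,120])*3.75); p=proj('scene',s['eef_pos']);print(p,(p-[185,165])*4)
im=read_camera('scene');cv2.imwrite('pics/s2.png',cv2.resize(im[165:315,185:385,::-1],None,fx=4,fy=4,interpolation=2))
im=read_camera('wrist');cv2.imwrite('pics/w2.png',im[:,:,::-1])
E
```

```text
[  13.86731689 -148.8359624 ]
[ 13.05223934 148.3739826 ]
[252.42566557 184.59707963] [459.09624589 242.23904861]
[248.22746781 205.97342549] [252.90987123 163.89370196]
```

View pics/s2.png

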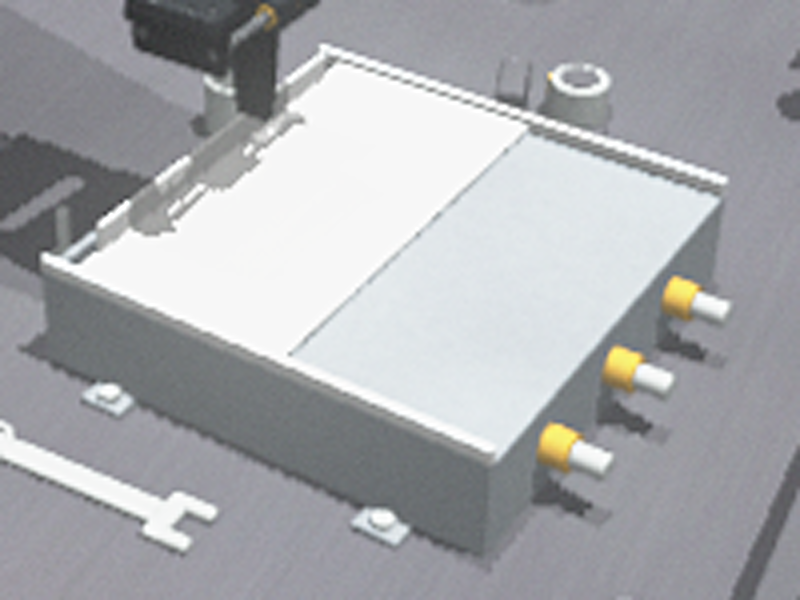

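View pics/w2.png

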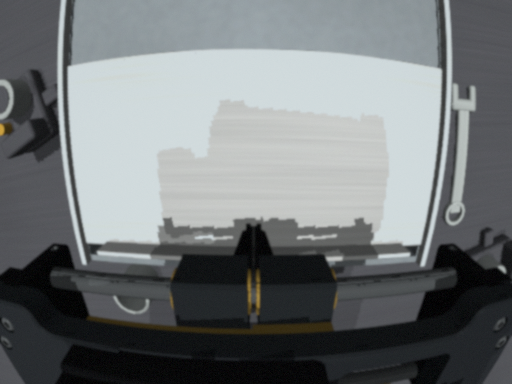

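```bash
python3 - <<'E'
from h import *
s=state();print(s['t'],s['eef_pos'],s['joints'],s['tau'],s['ft_force'])
c=camera_info('wrist');H=c['hand_eye'];K=c['mtx']
for tp in [[0,0,0],[0,0,-10],[-19,0,0],[-35,0,0],[-35,0,-10]]:
    q=H[:3,:3].T@(np.array(tp)-H[:3,3]);th=np.arctan2(np.hypot(q[0],q[1]),q[2]);u=q[:2]/np.hypot(*q[:2])*th*K[0,0]+K[:2,2];print(tp,u)
im=read_camera('scene');cv2.imwrite('pics/s3.png',cv2.resize(im[120:240,180:340,::-1],None,fx=5,fy=5,interpolation=2))
im=read_camera('side');cv2.imwrite('pics/d3.png',cv2.resize(im[90:210,190:350,::-1],None,fx=5,fy=5,interpolation=2))
E
```

```text
4.475 [552.41251291 -35.19284195  82.22878912] [-1.82910151e-01  5.06359299e-01  1.83450375e+00 -1.18343932e-04
  8.00838962e-01  1.50012231e+00] [-5.84429700e-02 -5.61059296e+01 -2.07700789e+01  3.16975045e-02
 -8.23406805e-02  8.56721483e-03] [-0.84082589 -0.93747528 -0.10051599]
[0, 0, 0] [250.96457095 217.89232508]
[0, 0, -10] [250.93619078 205.44527145]
[-19, 0, 0] [250.79297752 227.98841306]
[-35, 0, 0] [250.6258543  237.90028799]
[-35, 0, -10] [250.58122457 223.72930433]
```

View pics/s3.png

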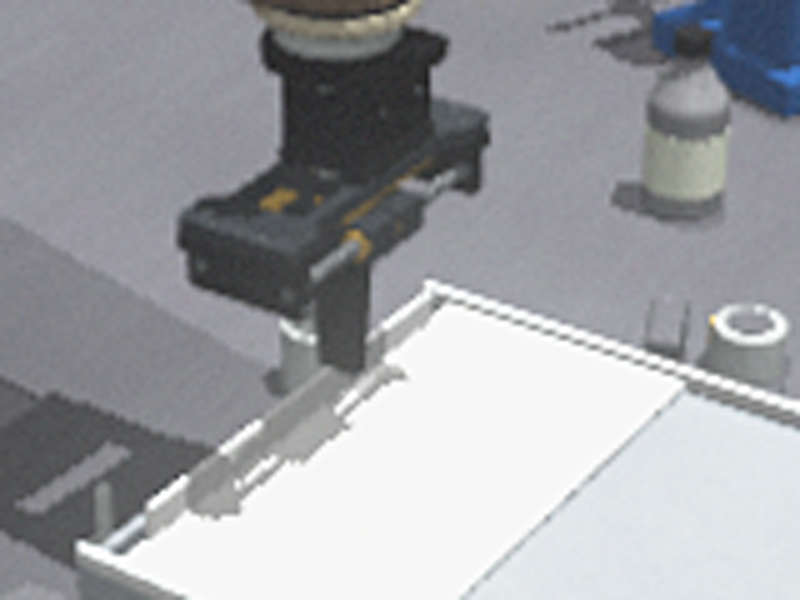

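View pics/d3.png

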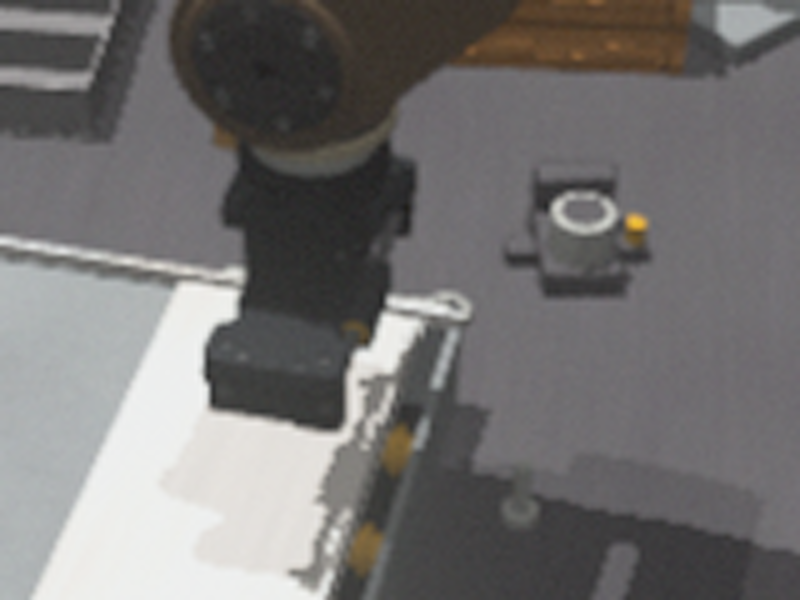

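```bash
python3 - <<'E'
from h import *
s=state();print(s['eef_pos'],s['tcp_rot'])
M=T(s)
for tp in [[0,12,10],[0,-12,-10],[0,12,-10],[0,-12,10],[-78,90,37],[-78,-90,37],[-78,-90,-37],[-78,90,-37],[-60,0,0]]:
    p=s['eef_pos']+M@np.array(tp);print(tp,p,(proj('scene',p)-[180,120])*5,(proj('side',p)-[190,90])*5)
E
```

```text
[551.84038317 -35.08736267  82.27744685] [ 0.11973417  1.57030277 -3.13401326]
[0, 12, 10] [540.56017458 -45.89277163  82.28305451] [309.7547104  433.42201443] [338.19532557 462.38004262]
[0, -12, -10] [563.12059175 -24.28195371  82.27183919] [366.00095375 424.18923747] [293.20513155 485.80868695]
[0, 12, -10] [560.43451703 -48.13116754  82.27325409] [340.64897635 444.94057022] [303.73824806 456.54348822]
[0, -12, 10] [543.24624931 -22.04355779  82.28163961] [335.32040768 412.97259264] [328.10782748 491.80895865]
[-78, 90, 37] [ 505.03856558 -120.38059033  160.30087402] [172.54861362 358.48109948] [417.98776683 275.74448111]
[-78, -90, 37] [525.18412603  58.48851344 160.29026225] [373.64697139 215.22471988] [343.40555302 498.6140629 ]
[-78, -90, -37] [598.71919309  50.20644855 160.25400068] [488.22687415 251.3064139 ] [201.56414026 474.18147693]
[-78, 90, -37] [ 578.57363264 -128.66265521  160.26461245] [293.4484317  402.83396992] [289.80258633 256.09962059]
[-60, 0, 0] [551.8699956  -35.08713822 142.27743954] [336.57946014 332.72735241] [315.20723607 395.03490916]
```

```bash
python3 - <<'E'
from h import *
s=state();print(s['t'],s['eef_pos'],s['joints'])
for n,uv,z in [('rail+y near',(85,263),80),('rail-y near',(424,264),80),('edge',(68,67),75.5),('edge',(441,69),75.5)]:
    p=wonz(uv,z);print(n,p,w2b(p)); s2=dict(s);s2['eef_pos']=s['eef_pos']+[0,0,33];print(w2b(wonz(uv,z,s2)))
E
```

```text
4.575 [551.84038317 -35.08736267  82.27744685] [-1.82905983e-01  5.05746498e-01  1.83559089e+00 -1.30172977e-04
  8.00739893e-01  1.50013576e+00]
rail+y near [520.40150598 124.14868885  80.        ] [-159.40384645  155.30196458]
[-180.16783985  179.65128508]
rail-y near [ 483.54168094 -190.18465645   80.        ] [-160.44318633 -161.18345125]
[-181.36936108 -186.21935064]
edge [692.62452061  99.03769502  75.5       ] [ 14.55473899 149.84858659]
[ 20.8027539  172.85735455]
edge [ 657.47728757 -203.24998242   75.5       ] [  13.85337401 -154.47472176]
[  19.99422634 -177.96395662]
```

Emit:
step_arm(steps=[[-0.4,0,0,0],[0,0,0.4,0],[0,0,0.4,0],[0,0,0.4,0],[0,0,0.4,0],[0.4,0,0,0],[0.4,0,0,0],[0,0,0,0]])

```text
t: 5.58
eef_pos: [471.7, -26.1, 61.7]
tcp_rot: [-0.042, 1.568, 2.988]
ft_force: [0.2, -0.4, 0.3]
opening: 0.003
```

```bash
python3 - <<'E'
from h import *
s=state();print(s['t'],s['eef_pos'],w2b(s['eef_pos']),s['ft_force'])
M=T(s)
for tp in [[0,0,0],[-40,0,0]]:
    p=s['eef_pos']+M@np.array(tp);print(tp,p,(proj('scene',p)-[180,120])*5,(proj('side',p)-[190,90])*5)
im=read_camera('scene');cv2.imwrite('pics/s4.png',cv2.resize(im[120:240,180:340,::-1],None,fx=5,fy=5,interpolation=2))
im=read_camera('side');cv2.imwrite('pics/d4.png',cv2.resize(im[90:210,190:350,::-1],None,fx=5,fy=5,interpolation=2))
E
```

```text
5.575 [471.74261391 -26.05912202  61.7172104 ] [-190.74594521    0.55136825] [ 0.15470212 -0.41522579  0.25286363]
[0, 0, 0] [471.74261391 -26.05912202  61.7172104 ] [218.95356269 415.64563154] [455.61121165 523.9667718 ]
[-40, 0, 0] [471.83375998 -26.07327173 101.71710405] [216.22960855 354.37154759] [458.54633866 473.22555832]
```

View pics/s4.png

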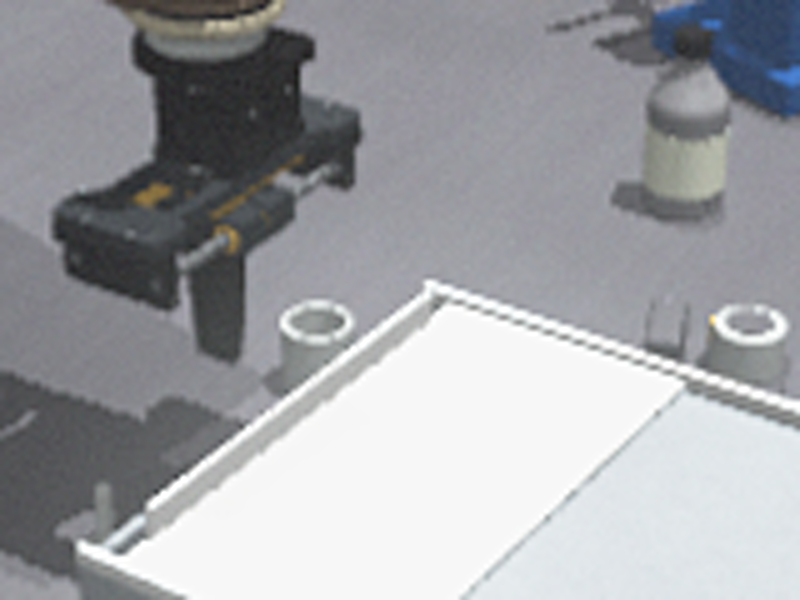

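View pics/d4.png

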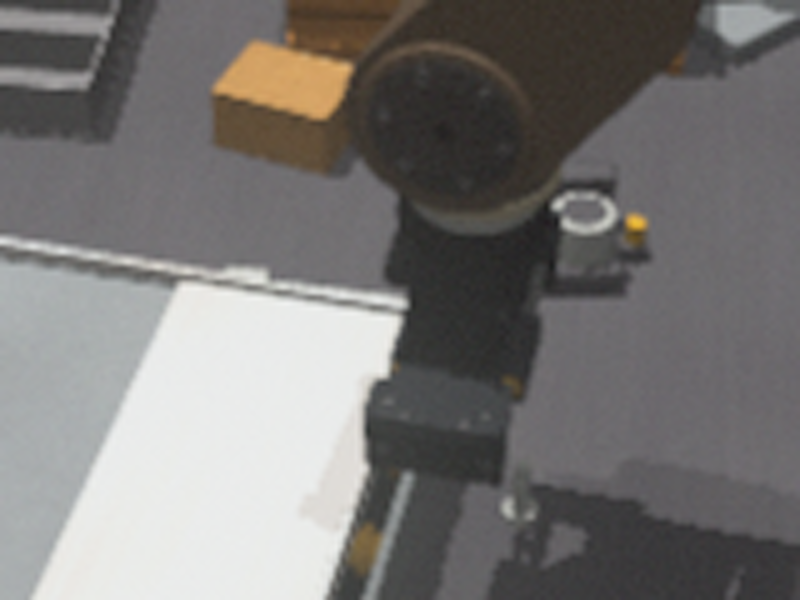

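Emit:
step_arm(steps=[[0.36,0,0,0],[0,0,-0.3,0],[0,0,-0.3,0],[0,0,-0.2,0],[0,0,-0.2,0],[0,0,-0.2,0],[0,0,0,0]])

```text
t: 6.55
eef_pos: [533.2, -33.0, 44.4]
tcp_rot: [3.037, 1.57, -0.216]
ft_force: [-0.1, -0.3, -0.3]
opening: 0.004
```

```bash
python3 - <<'E'
from h import *
s=state();print(s['t'],s['eef_pos'],w2b(s['eef_pos']),s['ft_force'])
im=read_camera('scene');cv2.imwrite('pics/s5.png',cv2.resize(im[120:240,180:340,::-1],None,fx=5,fy=5,interpolation=2))
E
```

```text
6.55 [533.19923053 -33.04665351  44.38456462] [-128.89336958    0.56584013] [-0.07606276 -0.34416663 -0.34048179]
```

View pics/s5.png

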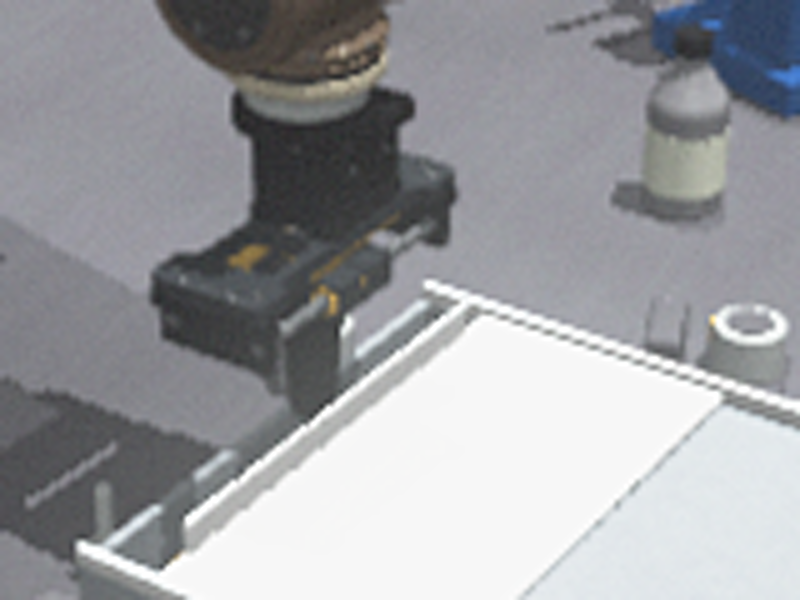

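Emit:
step_arm(steps=[[0,0,-0.25,0],[0,0,-0.25,0],[0,0,-0.25,0],[0,0,-0.25,0],[0,0,-0.25,0],[0,0,-0.25,0],[0,0,-0.25,0],[0,0,0,0]])

```text
t: 7.6
eef_pos: [620.8, -42.8, 44.6]
tcp_rot: [-3.113, 1.569, -0.084]
ft_force: [-0.1, -0.3, -0.5]
opening: 0.0
```

```bash
python3 - <<'E'
from h import *
s=state();print(s['t'],s['eef_pos'],w2b(s['eef_pos']),s['ft_force'])
im=read_camera('scene');cv2.imwrite('pics/s6.png',cv2.resize(im[165:315,185:385,::-1],None,fx=4,fy=4,interpolation=2))
s=state()
im=read_camera('wrist');cv2.imwrite('pics/w6.png',im[:,:,::-1])
E
```

```text
7.6 [620.76597509 -42.7843238   44.59209875] [-40.78718112   0.80360188] [-0.08378786 -0.3245028  -0.46674606]
```

View pics/s6.png

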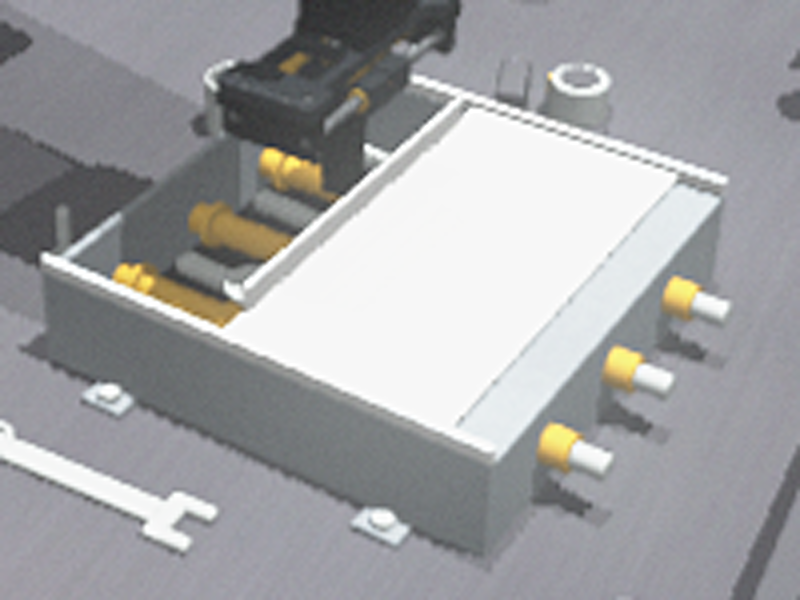

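View pics/w6.png

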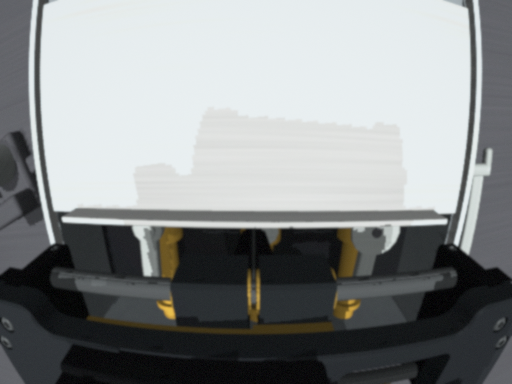

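Emit:
step_arm(steps=[[0,0,-0.15,0],[0,0,-0.15,0],[0,0,-0.1,0],[0,0,-0.1,0]])

```text
t: 8.2
eef_pos: [641.3, -45.1, 44.4]
tcp_rot: [-0.002, 1.564, 3.027]
ft_force: [-30.2, 2.8, 21.6]
opening: 0.006
```

```bash
python3 - <<'E'
from h import *
s=state();print(s['t'],s['eef_pos'],w2b(s['eef_pos']),s['ft_force'])
im=read_camera('side');cv2.imwrite('pics/d7.png',cv2.resize(im[120:280,130:330,::-1],None,fx=3.75,fy=3.75,interpolation=2))
E
```

```text
8.2 [641.31986551 -45.0864369   44.44804563] [-20.10480747   0.84305355] [-30.20267421   2.79033004  21.62990422]
```

View pics/d7.png

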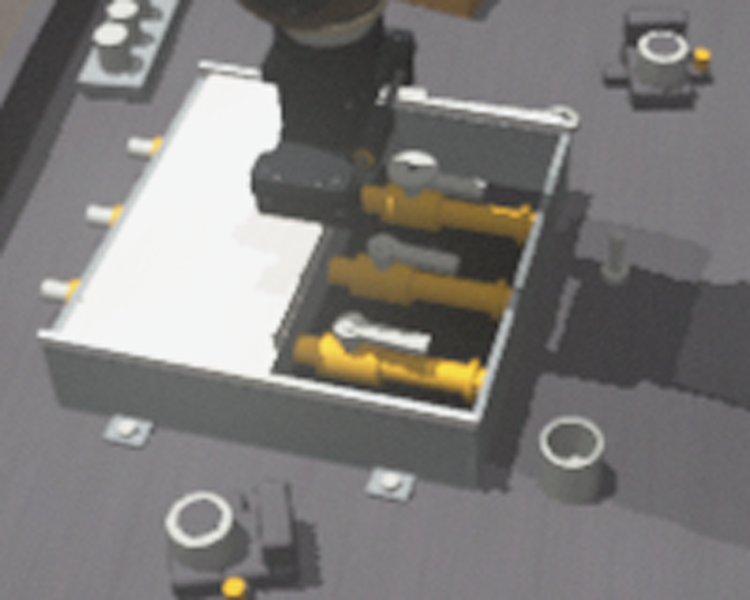

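Emit:
step_arm(steps=[[0,0,0.2,0],[0,0,0.3,0],[-0.5,0,0.3,0],[-0.6,0,0.5,0],[-0.6,0,0.5,0],[-0.6,0,0.5,0],[-0.3,0,0.5,0],[0,0,0.5,0],[0,0,0,0]])

```text
t: 9.38
eef_pos: [479.6, -27.0, 175.0]
tcp_rot: [2.987, 1.569, -0.267]
ft_force: [0.0, -0.4, 0.5]
opening: 0.003
```

```bash
python3 - <<'E'
from h import *
s=state();print(s['t'],s['eef_pos'],w2b(s['eef_pos']),s['ft_force'],s['tcp_rot'])
im=read_camera('wrist');cv2.imwrite('pics/w8.png',im[:,:,::-1])
im=read_camera('side');cv2.imwrite('pics/d8f.png',im[:,:,::-1]);cv2.imwrite('pics/d8.png',cv2.resize(im[120:280,130:330,::-1],None,fx=3.75,fy=3.75,interpolation=2))
E
```

```text
9.375 [479.59334531 -26.9912237  175.01760258] [-182.84016254    0.51398627] [ 0.01227716 -0.42240469  0.49694819] [ 2.98687811  1.56918477 -0.26695783]
```

View pics/w8.png

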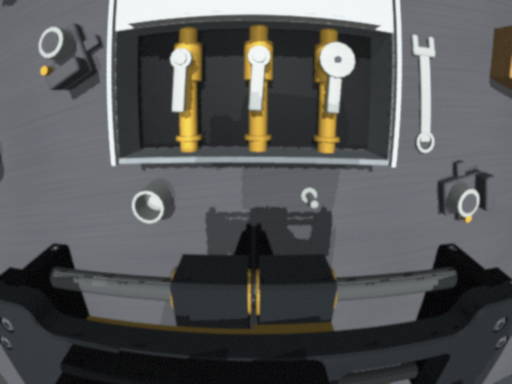

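View pics/d8.png

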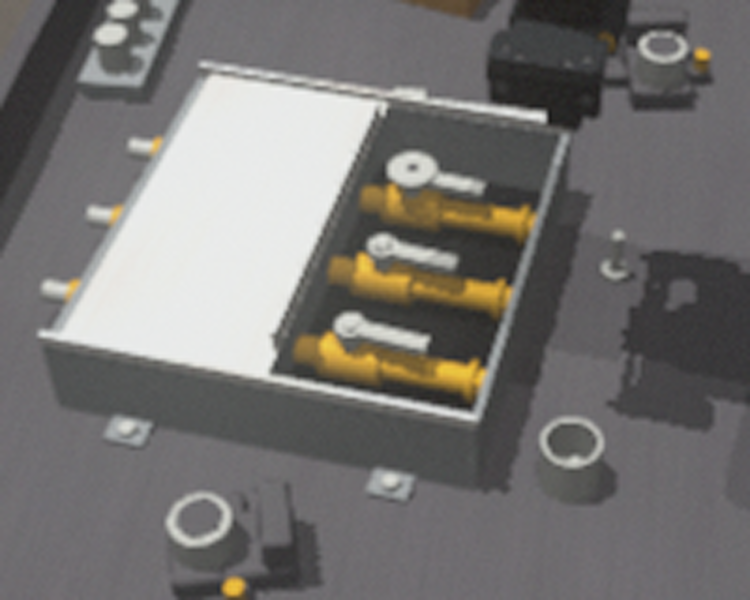

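```bash
python3 - <<'E'
from h import *
s=state()
for n,uv,z in [('disc',(338,59),65),('end',(334,111),61),('p1',(259,56),65),('p1end',(256,108),61),('p2',(180,58),65),('p2end',(179,110),61),('rail',(114,163),80),('rail',(394,165),80)]:
    p=wonz(uv,z,s);print(n,p,w2b(p))
for n,uv,z in [('disc',(411,169),65),('end',(484,187),61),('p1',(383,246),65),('p1e',(457,260),61),('p2',(350,326),65)]:
    p=onz('side',(130+uv[0]/3.75,120+uv[1]/3.75),z);print(n,p,w2b(p))
E
```

```text
disc [ 607.12719171 -135.27325492   65.        ] [-43.86824818 -92.63475115]
end [ 549.74815835 -126.18760822   61.        ] [-101.90696525  -90.10299928]
p1 [616.00804771 -50.39170709  65.        ] [-44.65334362  -7.29349272]
p1end [560.36299843 -41.0295458   61.        ] [-101.00052523   -4.29071116]
p2 [626.15997882  33.4346377   65.        ] [-44.05608221  77.14323546]
p2end [569.49153084  42.65276636  61.        ] [-101.40377902   79.88705823]
rail [524.24416702 123.08981064  80.        ] [-155.46601817  154.68489458]
rail [ 486.82159388 -189.26028673   80.        ] [-157.28899876 -159.89372684]
disc [ 605.44900766 -130.48950692   65.        ] [-46.07718027 -88.0717296 ]
end [ 545.55206802 -121.09675834   61.        ] [-106.65238306  -85.51988502]
p1 [613.28751753 -41.63986948  65.        ] [-48.34712198   1.09411406]
p1e [556.02091475 -37.78234007  61.        ] [-105.6822915    -1.55591676]
p2 [623.48558209  42.4547174   65.        ] [-47.73438954  85.80258248]
```

Emit:
step_arm(steps=[[0,0.5,-0.4,0],[0,0.5,-0.4,0],[0,0.5,-0.4,0],[0,0.5,-0.4,0],[0.2,0.47,-0.32,0],[0.6,0,0,0],[0.6,0,0,0],[0.6,0,0,0],[0.3,0,0,0],[0,0,0,0],[0,0,0,0]])

```text
t: 10.85
eef_pos: [562.4, -160.8, 60.2]
tcp_rot: [2.808, 1.569, -0.445]
ft_force: [-0.1, 0.5, 0.3]
opening: 0.003
```

```bash
python3 - <<'E'
from h import *
s=state();print(s['t'],s['eef_pos'],w2b(s['eef_pos']),s['ft_force'],turnneed(s))
for o in (0,40): 
    p=s['eef_pos']+[0,0,o];print((proj('scene',p)-[180,140])*5,(proj('side',p)-[190,110])*5)
im=read_camera('scene');cv2.imwrite('pics/s9.png',cv2.resize(im[140:260,180:340,::-1],None,fx=5,fy=5,interpolation=2))
im=read_camera('side');cv2.imwrite('pics/d9.png',cv2.resize(im[110:230,190:350,::-1],None,fx=5,fy=5,interpolation=2))
E
```

```text
10.85 [ 562.37837992 -160.77988788   60.24908951] [ -85.44197533 -123.04313309] [-0.09212905  0.48666737  0.28682165] (np.float64(0.0012878857434923674), np.float64(0.009223802199647597))
[238.28118167 494.47559166] [325.75586034 253.9232115 ]
[235.44913299 429.31750691] [325.64344384 203.45188918]
```

View pics/s9.png

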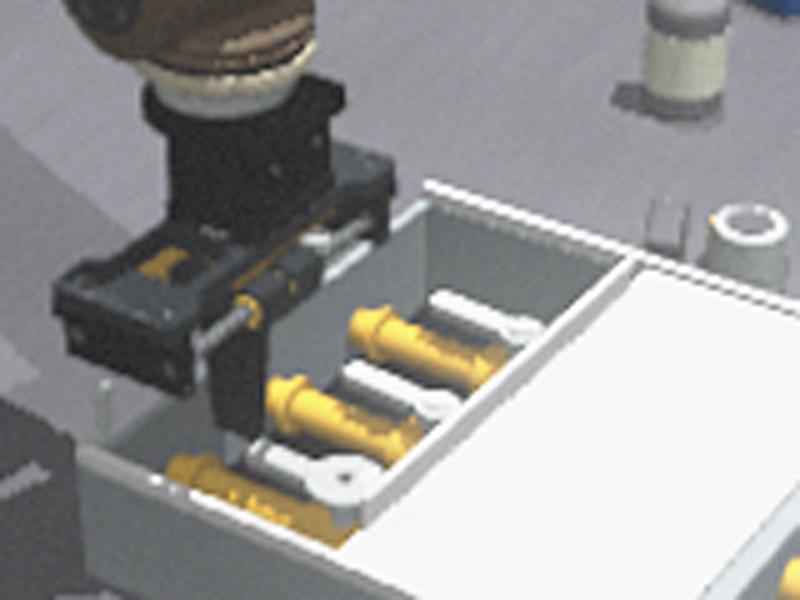

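View pics/d9.png

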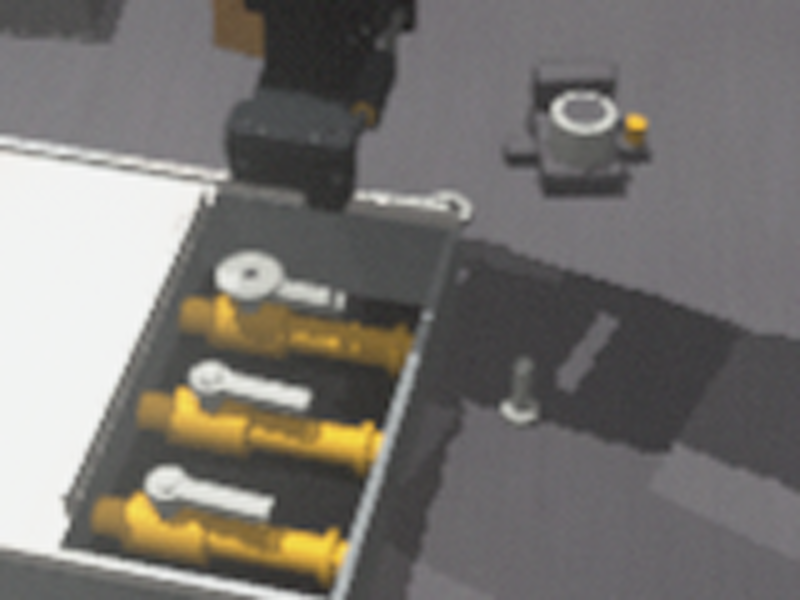

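Emit:
step_arm(steps=[[0.4,0,0,0],[0.4,0,0,0],[0.24,0,0,0],[0,0,0,0]])

```text
t: 11.45
eef_pos: [561.6, -160.5, 7.3]
tcp_rot: [-0.138, 1.57, 2.892]
ft_force: [-0.1, 0.9, -0.5]
opening: -0.001
```

```bash
python3 - <<'E'
from h import *
s=state();print(s['t'],s['eef_pos'],w2b(s['eef_pos']),s['ft_force'],turnneed(s))
im=read_camera('scene');cv2.imwrite('pics/s10.png',cv2.resize(im[140:260,180:340,::-1],None,fx=5,fy=5,interpolation=2))
pv=np.array([-45,-90.5]); c=w2b(s['eef_pos'])
for th in [0,15,30,45,60,75,90,95]:
    t=np.radians(th);h=np.array([-np.cos(t),np.sin(t)]);n=np.array([-np.sin(t),-np.cos(t)])
    q=pv+38*h+(7+10*np.sin(t)+12*np.cos(t))*n; print(th,q,'tool y,z:',-(q-c)[1]/50,-(q-c)[0]/50); c=q
E
```

```text
11.45 [ 561.58343788 -160.50222451    7.25565476] [ -86.26323975 -122.85724458] [-0.10367327  0.90593925 -0.50827823] (np.float64(0.001238579349415403), np.float64(0.008870671164195234))
0 [ -83.  -109.5] tool y,z: -0.26714489161581156 -0.06526479507125828
15 [ -87.1867877  -101.12250949] tool y,z: -0.1675498101433135 0.08373575391560081
30 [-89.10511777 -90.89230485] tool y,z: -0.20460409294842122 0.03836660141470531
45 [-87.81980515 -79.57968978] tool y,z: -0.2262523012439246 -0.02570625226241333
60 [-82.75833025 -68.42116168] tool y,z: -0.2231705621620702 -0.10122949808393855
75 [-73.92673152 -58.91039949] tool y,z: -0.19021524362174205 -0.1766319746471251
90 [-62.  -52.5] tool y,z: -0.12820798988052842 -0.23853463033682915
95 [-57.54359436 -51.25742387] tool y,z: -0.024851522662556816 -0.08912811277418684
```

View pics/s10.png

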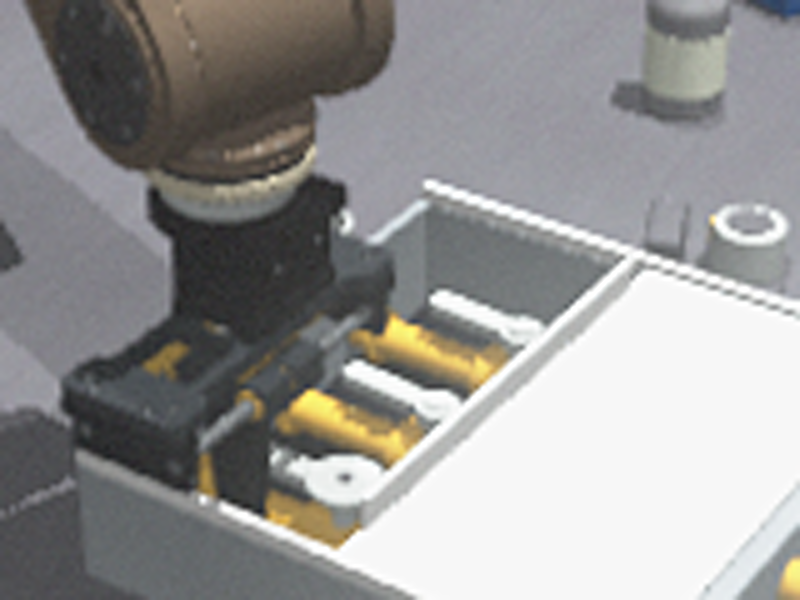

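Emit:
step_arm(steps=[[0,-0.13,-0.03,0],[0,-0.13,-0.03,0],[0,-0.17,0.08,0],[0,-0.2,0.04,0],[0,-0.23,-0.03,0],[0,0,0,0]])

```text
t: 12.25
eef_pos: [564.8, -116.7, 7.5]
tcp_rot: [-0.203, 1.57, 2.827]
ft_force: [0.4, 0.8, 0.4]
opening: 0.001
```

```bash
python3 - <<'E'
from h import *
s=state();print(s['t'],s['eef_pos'],w2b(s['eef_pos']),s['ft_force'],s['moment'])
im=read_camera('scene');cv2.imwrite('pics/s11.png',cv2.resize(im[140:260,180:340,::-1],None,fx=5,fy=5,interpolation=2))
im=read_camera('side');cv2.imwrite('pics/d11.png',cv2.resize(im[110:230,190:350,::-1],None,fx=5,fy=5,interpolation=2))
E
```

```text
12.25 [ 564.7555805  -116.65245081    7.48348631] [-88.07542343 -78.93024682] [0.36086605 0.77476024 0.35957459] [-0.0069683   0.07212916  0.06420839]
```

View pics/s11.png

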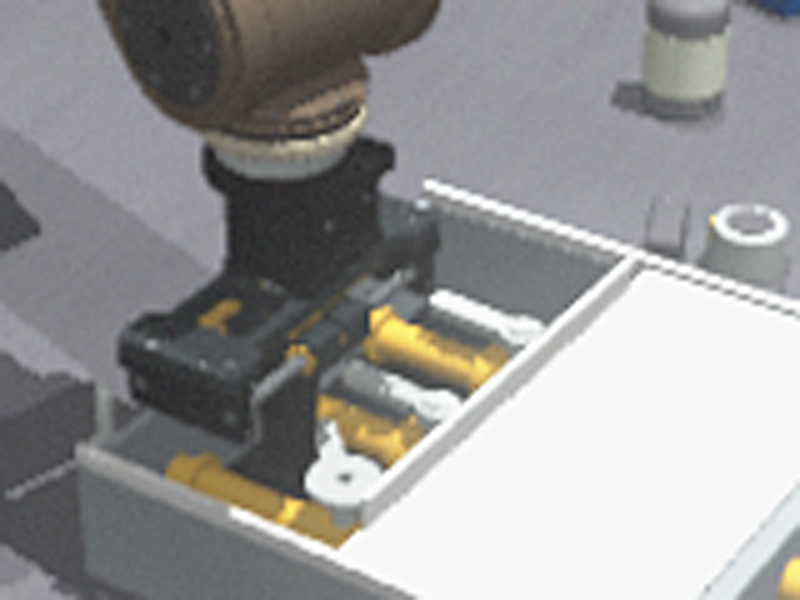

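View pics/d11.png

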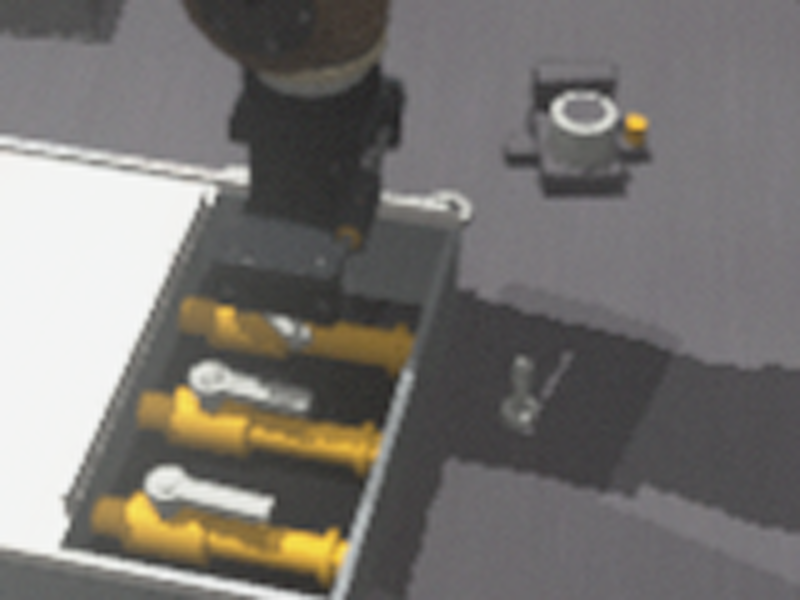

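Handle is turning (tip now at about (290,330) in the side zoom); continuing the arc.

Emit:
step_arm(steps=[[0,-0.22,-0.1,0],[0,-0.19,-0.18,0],[0,-0.13,-0.24,0],[0,0,-0.04,0],[0,0,0,0]])

```text
t: 12.98
eef_pos: [591.5, -92.6, 6.7]
tcp_rot: [-0.09, 1.56, 2.94]
ft_force: [-23.2, -1.7, 10.5]
opening: 0.005
```

```bash
python3 - <<'E'
from h import *
s=state();print(s['t'],s['eef_pos'],w2b(s['eef_pos']),s['ft_force'],s['moment'])
im=read_camera('scene');cv2.imwrite('pics/s12.png',cv2.resize(im[140:260,180:340,::-1],None,fx=5,fy=5,interpolation=2))
im=read_camera('side');cv2.imwrite('pics/d12.png',cv2.resize(im[110:230,190:350,::-1],None,fx=5,fy=5,interpolation=2))
E
```

```text
12.975 [591.50831218 -92.59064638   6.72348494] [-64.21853576 -51.99461993] [-23.16053378  -1.67398242  10.47593284] [-0.23802238  3.96142089 -0.0553207 ]
```

View pics/s12.png

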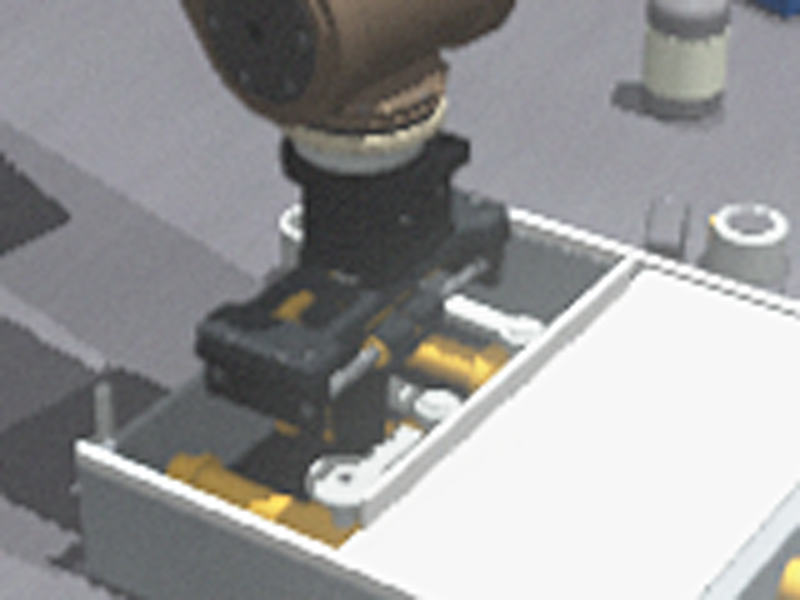

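View pics/d12.png

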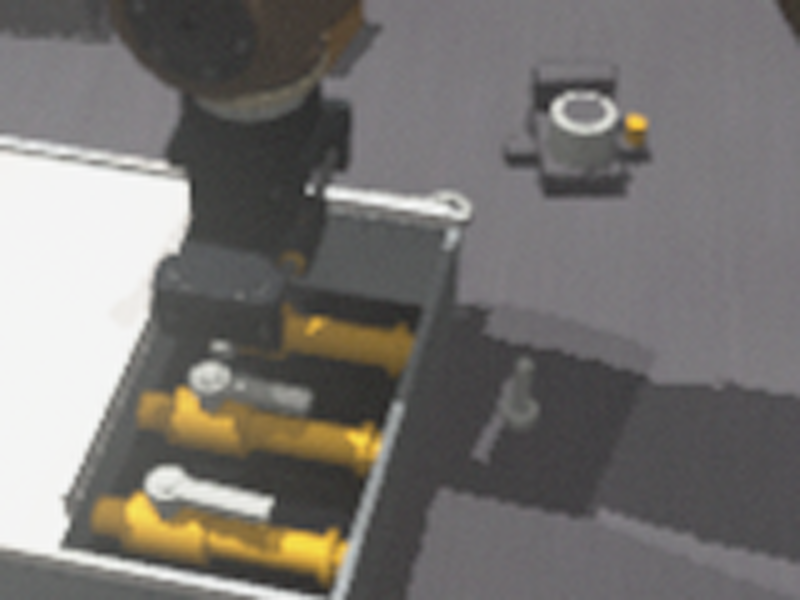

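Emit:
step_arm(steps=[[0,0,0.2,0],[0,0,0.2,0],[-0.6,0,0,0],[-0.7,0,0,0],[-0.7,0,0,0],[-0.7,0,0.4,0],[-0.5,-0.2,0.5,0],[0,-0.3,0.5,0],[0,-0.4,0.5,0],[0,0,0,0],[0,0,0,0]])

```text
t: 14.45
eef_pos: [487.4, -36.4, 167.7]
tcp_rot: [3.026, 1.569, -0.228]
ft_force: [-0.8, 0.5, 0.9]
opening: 0.003
```

```bash
python3 - <<'E'
from h import *
s=state();print(s['t'],s['eef_pos'],w2b(s['eef_pos']),s['ft_force'])
im=read_camera('wrist');cv2.imwrite('pics/w13.png',im[:,:,::-1])
im=read_camera('side');cv2.imwrite('pics/d13.png',cv2.resize(im[110:230,190:350,::-1],None,fx=5,fy=5,interpolation=2));cv2.imwrite('pics/d13f.png',im[:,:,::-1])
E
```

```text
14.45 [487.37912735 -36.43869885 167.68445667] [-174.03494408   -7.99138359] [-0.8238723   0.51533802  0.90274665]
```

View pics/w13.png

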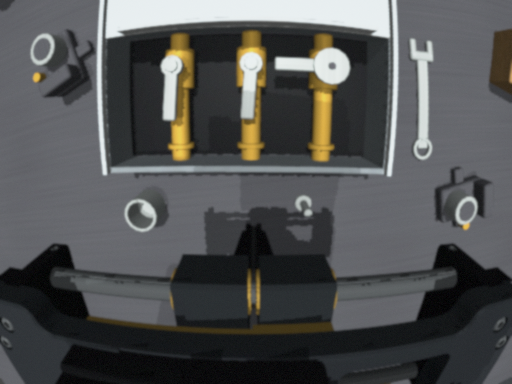

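View pics/d13.png

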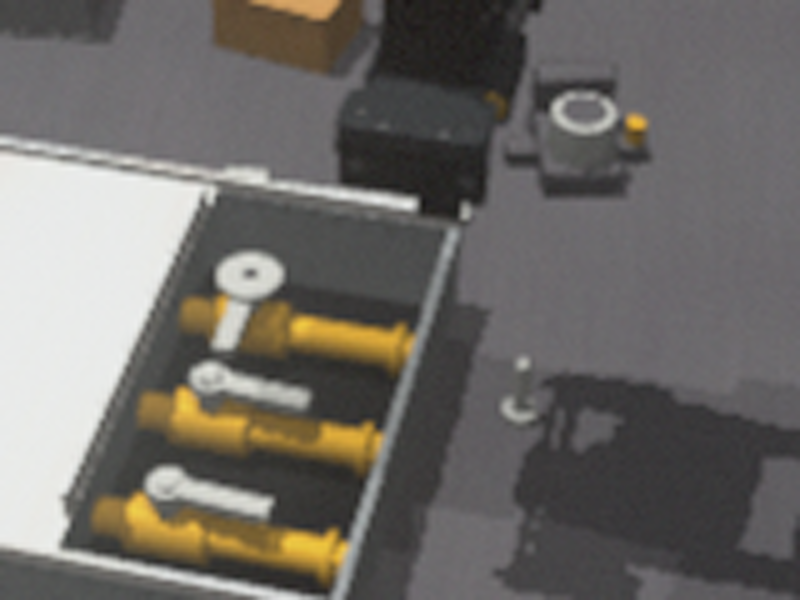

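```bash
python3 - <<'E'
from h import *
s=state()
a=w2b(wonz((332,67),65,s));b=w2b(wonz((277,64.5),61,s));print(a,b,np.degrees(np.arctan2(b[1]-a[1],-(b[0]-a[0]))))
for p in [((180/1,0))]:pass
x=cv2.imread('pics/d8f.png')[110:230,130:230].astype(int);y=cv2.imread('pics/d13f.png')[110:230,130:230].astype(int)
print('cover diff',np.abs(x-y).max(2).__gt__(60).sum())
for uv in [(130+382/3.75,120+105/3.75),(130+275/3.75,120+370/3.75)]:print('lip',w2b(onz('side',uv,85)))
E
```

```text
[-47.30158371 -92.55508115] [-47.0070187  -34.65009855] 90.29146345581714
cover diff 0
lip [  -9.08902192 -136.08691514]
lip [-15.67028576 154.49885318]
```

```bash
python3 - <<'E'
from cell import *
print(job_done(), state()['t'])
E
```

```text
the job is handed in; nothing more can be done
the job is handed in; nothing more can be done
```

The cover is back at its stop and the marked handle, the valve at y = -90 mm, is fully shut. I handed the job in at about 14.6 s.

- **Cover:** I pushed the lip with closed fingers until the force rose to about 30 N along x, which I took as the stop. Pictures taken before and after the valve push show no movement of the cover.
- **Marked handle:** I pushed it through a quarter turn until the force reached about 23 N. The last wrist picture puts it at about 90° across its pipe, pointing to the box's +y.
- **Everything else:** In the last pictures both plain handles are still open, and the loose things in view had not visibly moved. I compared these by eye only and did not measure them. The oil bottle was outside the last close-up views, but nothing went near it. The arm was clear of everything, with the force reading near zero.

**Disagreement:** the scene and side pictures showed the fingertips about 40 mm above the reported TCP. Because of this, my first push passed over the lip without touching it. I measured the offset in the pictures and corrected for it in every later move.

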